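# Fetch the cutter cassette from the flush-covered case and fit it to the film dispenser

## Task

Open the plywood case fully by pressing on its flush metal cover and sliding it, lift the black cutter cassette out and set it down upright on the cork mat; then let go, take it again by its two ends and lower it, centred and upright, to the floor of the open-ended bay between the two metal cheeks of the film dispenser. Finally slide the case's cover fully shut again. Put the cassette down rather than dropping it, and leave the other things on the bench where they are.

Things in the scene. Friction and masses are not known exactly. Their poses are not given: they have to be found in the camera images.
- case: Fixed plywood case, 168 (x) x 120 (y) x 50 mm high; origin at the centre of its underside, z up. Its own +x is the direction in which the cover opens. The half at -x is a pocket 72 (x) x 98 (y) mm, centred at x = -39 mm, y = 0, floor 6 mm above the underside; the half at +x is a solid deck 45 mm high, over which the opened cover lies. Rails along both sides and lips at both ends stand at 50 mm, flush with the cover.
- cover (a joint): The metal cover's slide, in m: 0 is fully shut, 0.078 fully open (cover moved 78 mm along the case's +x). No spring: it stays where it is left; it takes about 1.2 N to slide, plus 4 N per m/s. It starts shut or up to 8 mm ajar.
- cover_top (a point): Centre of the upper face of the cover, a plain smooth aluminium plate 78 (x) x 102 (y) x 4 mm with no handle; it moves with the cover and lies 50 mm above the case's underside. The axes are those of the case. About 5 to 20 N of downward pressure anywhere on it gives the friction to drag it.
- cassette: The loose cutter cassette: a closed black block 62 (x) x 38 (y) x 36 (z) mm, 110 to 220 g, with a steel strip along its top (along x); origin at the centre of its underside, z up. At the start it lies upright in the case's pocket under the cover, long side along the case's x, so that there is finger room only beside its long sides (grip across the 38 mm).
- mat: Fixed cork mat, 130 x 130 x 4 mm; origin at the centre of its underside, upper face 4 mm above it. The cassette's centre must come to rest within 50 mm of the mat's centre along each of the mat's axes.
- dispenser: Fixed film dispenser, base plate 170 (x) x 280 (y) x 12 mm, from y = -55 to +225 mm of the origin; origin on its underside, straight below the bay. At y = 165 mm a paper-covered roll of 104 mm diameter lies along x between two grey stands; its top is 137 mm high.
- bay (a point): Centre of the bay's floor, on the base plate 12 mm above the bench; axes of the dispenser. The bay runs along x, open at both ends and on top; two aluminium cheeks, 50 mm long (x), 7 mm thick and 32 mm above the floor, stand 46 mm apart (y from 23 to 30 mm on each side). The cassette goes between them with its long side along x, either way round, its ends overhanging the cheeks evenly: there is finger room only at its ends (grip across the 62 mm).
- clip_box: Bystander, to be left alone: a small cardboard box of clips, 44 x 24 x 30 mm; origin at the centre of its underside.
- rule: Bystander, to be left alone: a flat wooden rule, 22 x 200 x 5 mm; origin at the centre of its underside.
- tape_roll: Bystander, to be left alone: an empty-core cardboard ring, 94 mm across, 48 mm high, standing on its flat side; origin at the centre of its underside.
- carton: Bystander, to be left alone: a small closed carton, 70 x 100 x 45 mm; origin at the centre of its underside.
- jar: Bystander, to be left alone: a glass jar with a steel lid, 52 mm across, 75 mm high; origin at the centre of its underside.
- stapler: Bystander, to be left alone: a desk stapler, 34 x 130 x 38 mm; origin at the centre of its underside.
- wrench: Bystander, to be left alone: a steel wrench, 150 mm long, lying flat; origin at the centre of its underside.
- spacer: Bystander, to be left alone: a wooden spacer block, 55 x 35 x 22 mm; origin at the centre of its underside.

How it is judged:
On the way, in this order (a step that is already met when the one before it is completed fails the run):
1. the cover is slid fully open (within 8 mm) (value of joint cover above 0.07 m), for 0.1 s.
2. the cassette rests upright on the mat, let go (x of cassette in the frame of mat between -0.05 and 0.05 m and y of cassette in the frame of mat between -0.05 and 0.05 m and z of cassette in the frame of mat below 0.008 m and angle between cassette's own z axis and vertical below 0.1 rad and contact force between the fingers and cassette below 0.05 N and linear speed of cassette below 0.02 m/s), for 0.2 s.
3. the cassette stands in the bay, let go (x of cassette in the frame of bay between -0.012 and 0.012 m and y of cassette in the frame of bay between -0.008 and 0.008 m and z of cassette in the frame of bay below 0.004 m and angle between the x axis of cassette and the x axis of bay, either way round below 0.2 rad and angle between cassette's own z axis and vertical below 0.1 rad and contact force between the fingers and cassette below 0.05 N), for 0.2 s.
At the end, for the whole second after the job is handed in: The cassette stands upright (within 0.1 rad) on the bay's floor between the cheeks, within 12 mm of centre along the bay and 8 mm across, long side along the bay within 0.2 rad, let go and at rest; the cover is shut to within 6 mm and at rest (all of step 3 and value of joint cover below 0.006 m and linear speed of cassette below 0.02 m/s and velocity of joint cover between -0.01 and 0.01 m/s); the robot touches nothing.
It fails at once if the cassette is dropped or thrown: it moves faster than 0.5 m/s while the fingers do not touch it (contact force between the fingers and cassette below 0.01 N and linear speed of cassette above 0.5 m/s).
It fails at once if another thing on the bench is shifted by more than 30 mm (distance of any of clip_box, rule, tape_roll, carton, jar, stapler, wrench, spacer from where it was at the start of the episode above 0.03 m).
It also fails if it takes over 67 s, if anything falls off the work surface, if the arm or the gripper's body presses on something with over 40 N, if the wrist force passes 120 N, or if a joint passes its speed limit or range.

## Robot

A 6-joint arm with a two-finger parallel gripper is mounted at the origin on the work surface. World frame = base frame: x ahead of the robot, y to its left, z up, the work surface at z = 0. Lengths are in m, angles in rad, forces in N, time in s.
With the tool pointing down it reaches from about 0.35 to 0.725 m from the base axis. Payload 4.3 kg.
Tool frame: the origin (TCP) lies between the finger pads; the fingertips stand 8 mm ahead of it and the grasp point (between the pads) lies 11 mm behind it; z points along the fingers, y is the direction in which the jaws open and shut (so a half turn about z gives the same grasp; the last joint's range is limited). The gripper opens to 85 mm and grips with 20 to 120 N. Pads are 22 mm wide; open, the fingers measure 114 mm over their backs; the gripper's body (76 mm by 85 mm) begins 54 mm behind the grasp point. The pads swing forward as they close: fully open they stand 13 mm farther back than shut.
Start: joints at [-1.222, 0.377, 0.081, 1.274, 0, 1.46], TCP at [0.255, -0.516, 0.239] pointing down, gripper open.
Joint ranges: [-2.72, 2.72], [-0.84, 1.66], [-1.02, 1.22], [-1.77, 2.12], [-1.37, 1.28], [-3.14, 3.14]. Speed limits (rad/s): [2.57, 2.57, 3.14, 3.14, 3.14, 3.14].

## Interface

Orientations are given as a 3x3 rotation matrix whose columns are the frame's x, y, z axes.
In Python, from workcell import bot gives the robot as it stands.
- The arm moves only by the tool drive_tool, never from a script. Its argument "increments" is a list of rows, each a list of 4 numbers: the shift along the tool's x, y, z in mm, then the turn about the tool's z in rad. A call has exactly 8 rows; each row shifts and turns the commanded pose from where the row before left it, along the tool's axes as they then stand; what a row does not reach is not made up. A row lasts 1/10 s, in which the tool goes at most 50 mm and 8.59 degrees, less where a joint would pass 70% of its speed; a pose out of reach is approached as far as the arm can. A call with a gripper value outside its range is refused whole. "jaw" is the opening in per cent of the stroke, from 0 (shut) to 100 (fully open), set as the call begins (left out, the last holds). The fingers move at their own pace and stop on an object; "squeeze" is the grip in N (left out, the last holds). Time passes only in rows, so rows that do not move let the fingers close, or fill a call up. It gives the time, the measured TCP pose, the force and the opening at its end, in the units of the state.
- bot.get_obs(): the state, without advancing time (a new reading comes with each control period).
- bot.snapshot(name): name is "side" or "top"; returns (picture, depth): 480x640x3 uint8, red, green, blue; 480x640 float32, m along the optical axis (not along the pixel's ray), 0 where there is no reading.
- bot.get_calibration(name): a dict with "intrinsics" (3x3 intrinsics, pixels), "D" ([k1, k2, p1, p2, k3] as OpenCV has them; the pictures are not rectified), "view" (4x4, takes a point from world to camera coordinates). Camera axes: x right, y up, looking along -z (the intrinsics and any distortion apply to the point x, -y, -z); pixel columns grow to the right and rows downward; lengths in m; the calibration is good to about 2 mm. A picture is of the moment at which its call begins. get_calibration takes no time and is no camera call.
- bot.job_done(): hands the job in, once; it reports no verdict.
The state is a dict: "clock": time; "joint_positions": joint angles; "joint_velocities": joint speeds; "joint_efforts": joint torques, N m; "tcp_pos": TCP position; "eef_rot": TCP orientation; "wrist_force": force on the tool from outside, world axes, zero at the start; "torque": the same for the moment, N m; "opening": finger opening in m.
Only numpy, scipy, OpenCV 4.12 (cv2) and the standard library are available. Lean on these libraries where they do the work, as an engineer would, in place of code of your own. Each camera call takes 0.05 s, during which the arm holds its last target.

## Working session

There is one attempt and no reset: what is moved stays moved. The work goes in short steps, Python scripts to look and compute and a tool call to move; the robot and the scene stay as the last step left them, time stands still between calls to the robot, and variables do not carry over. Pictures are saved under pics/ and viewed, and the job is handed in when it is done.

Besides the shell and the picture viewer there is one more tool, called after "Call:" as name(argument=value, ...), one argument or row to a line, values as JSON. drive_tool: Moves the arm, as the interface text tells. Its arguments: {"type":"object","properties":{"increments":{"type":"array","items":{"type":"array","items":{"type":"number"}}},"jaw":{"type":"number"},"squeeze":{"type":"number"}},"required":["increments"]}

```bash
ls; mkdir -p pics; python3 - <<'E'
from workcell import bot
import cv2,numpy as np
for n in ("top","side"):
    p,d=bot.snapshot(n)
    cv2.imwrite(f"pics/{n}0.png",p[:,:,::-1]); np.savez(f"pics/{n}0.npz",p=p,d=d)
    c=bot.get_calibration(n); print(n,c)
o=bot.get_obs(); print({k:np.round(v,4).tolist() for k,v in o.items()})
E
```

```text
pics
top {'intrinsics': array([[575.67738283,   0.        , 308.16661572],
       [  0.        , 575.67738283, 231.66997341],
       [  0.        ,   0.        ,   1.        ]]), 'D': array([-0.13279884,  0.        ,  0.        ,  0.        ,  0.        ]), 'view': array([[ 0.02616045, -0.99944496, -0.02062534,  0.00987278],
       [ 0.99659357,  0.02446048,  0.07875872, -0.55261604],
       [-0.0782105 , -0.02261544,  0.99668032, -1.18879178],
       [ 0.        ,  0.        ,  0.        ,  1.        ]])}
side {'intrinsics': array([[497.71036919,   0.        , 315.81116254],
       [  0.        , 497.71036919, 238.23617724],
       [  0.        ,   0.        ,   1.        ]]), 'D': array([-0.05873452,  0.        ,  0.        ,  0.        ,  0.        ]), 'view': array([[-0.88355028, -0.4681289 ,  0.01393702,  0.47562499],
       [ 0.33904828, -0.61882648,  0.70859018, -0.23083136],
       [-0.32308694,  0.63080038,  0.70548261, -0.71749322],
       [ 0.        ,  0.        ,  0.        ,  1.        ]])}
{'clock': 0.1, 'joint_positions': [-1.2223, 0.378, 0.0798, 1.2744, 0.0, 1.4605], 'joint_velocities': [-0.0009, -0.0008, 0.0025, 0.0009, 0.0002, -0.0001], 'joint_efforts': [0.0008, -46.4694, 27.0583, 0.012, -0.0002, -0.0], 'tcp_pos': [0.2545, -0.515, 0.2385], 'eef_rot': [[0.8966, 0.4428, -0.0006], [0.4428, -0.8966, 0.0017], [0.0002, -0.0018, -1.0]], 'wrist_force': [0.2673, 0.2489, -0.2107], 'torque': [0.0774, 0.0302, 0.0533], 'opening': 0.0854}
```

View pics/top0.png

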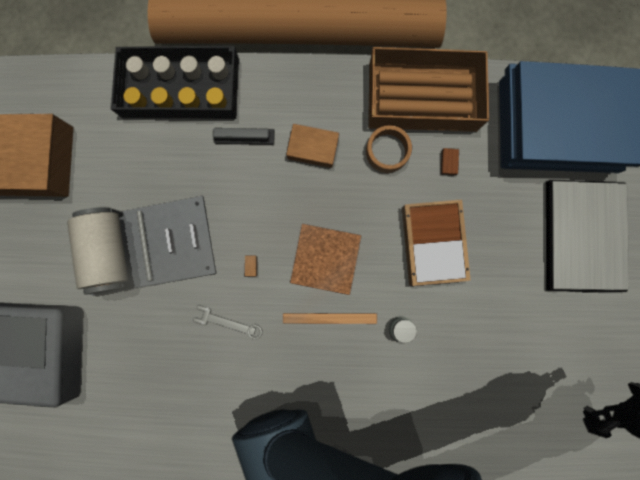

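View pics/side0.png

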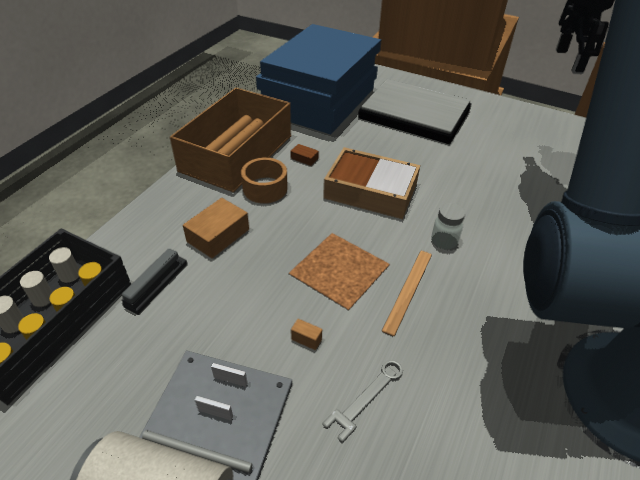

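The top view shows the case at about (437,243) with its white cover in the lower half, the mat at (326,259), and the bay cheeks at (169,240) and (194,236). The roll is to the left, so the case's +x and the dispenser's +x both point up in the image, roughly along world +x. The side view agrees.

```bash
cat > h.py <<'E'
import numpy as np,cv2
from workcell import bot
def rays(n,uv):
    c=bot.get_calibration(n); V=c["view"]; R=V[:3,:3];t=V[:3,3]
    q=cv2.undistortPoints(np.array(uv,float).reshape(-1,1,2),c["intrinsics"],c["D"]).reshape(-1,2)
    d=np.c_[q[:,0],-q[:,1],-np.ones(len(q))]@R
    return -R.T@t,d
def onplane(n,uv,z):
    o,d=rays(n,uv); s=(z-o[2])/d[:,2]; return o+d*s[:,None]
def depthpt(n,uv,D):
    o,d=rays(n,uv); uv=np.round(np.array(uv)).astype(int).reshape(-1,2)
    return o+d*D[uv[:,1],uv[:,0]][:,None]
def rect(m,n,z):
    cs,_=cv2.findContours(m.astype(np.uint8),cv2.RETR_EXTERNAL,cv2.CHAIN_APPROX_NONE)
    out=[]
    for c in cs:
        if cv2.contourArea(c)<40: continue
        P=onplane(n,c.reshape(-1,2),z)
        (ctr,wh,a)=cv2.minAreaRect((P[:,:2]*1000).astype(np.float32))
        if wh[0]<wh[1]: a-=90; wh=wh[::-1]   # a = long axis angle
        out.append((np.round(ctr,1),np.round(wh,1),round(a,1),c.reshape(-1,2).mean(0).round()))
    return out
E
python3 - <<'E'
from h import *
f=np.load("pics/top0.npz");p=f["p"].astype(int);D=f["d"]
hsv=cv2.cvtColor(p.astype(np.uint8),cv2.COLOR_RGB2HSV)
def roi(m,x0,x1,y0,y1):
    r=np.zeros(m.shape,bool);r[y0:y1,x0:x1]=1;return m&r
for uv in [(438,262),(437,222),(326,259),(169,240),(194,236),(205,250),(150,250),(400,330),(250,266),(290,319),(98,250),(408,240),(466,240),(434,204),(440,283)]:
    print(uv,p[uv[1],uv[0]],hsv[uv[1],uv[0]],(depthpt("top",[uv],D)[0]*1000).round(1))
white=(p.min(2)>180)
print("cover",rect(roi(white,400,475,190,295),"top",.05))
case=(hsv[...,1]>90)|white
print("case",rect(roi(case,395,480,190,297),"top",.05))
print("mat",rect(roi(hsv[...,1]>90,285,368,218,300),"top",.004))
print("cheek",rect(roi(p.min(2)>150,155,205,215,260),"top",.044))
P=p[225:255,160:205].mean(2).astype(int)
cv2.imwrite("pics/z.png",cv2.resize(p[190:300,60:220,::-1].astype(np.uint8),None,fx=5,fy=5,interpolation=0))
cv2.imwrite("pics/z2.png",cv2.resize(p[190:300,390:490,::-1].astype(np.uint8),None,fx=5,fy=5,interpolation=0))
E
```

```text
(438, 262) [185 185 185] [  0   0 185] [ 494.2 -244.8   49. ]
(437, 222) [109  64  38] [ 11 166 109] [ 577.  -242.8   45.1]
(326, 259) [144  99  66] [ 13 138 144] [496.3 -15.2   2.5]
(169, 240) [153 153 152] [ 30   2 153] [526.  314.1  42.3]
(194, 236) [125 126 124] [ 45   4 126] [535.6 260.9  44.1]
(205, 250) [113 114 111] [ 40   7 114] [508.5 243.5  10. ]
(150, 250) [102 104 101] [ 50   7 104] [505.3 364.2   8.1]
(400, 330) [176 177 167] [ 33  14 177] [ 356.2 -165.2   76.2]
(250, 266) [146 108  73] [ 14 128 146] [476.6 142.3  37.3]
(290, 319) [151 119  87] [ 15 108 151] [367.2  57.9   3.8]
(98, 250) [171 166 148] [ 23  34 171] [497.5 432.3 130.7]
(408, 240) [101  79  54] [ 16 119 101] [ 538.1 -182.7   45.9]
(466, 240) [142 125 102] [ 17  72 142] [ 544.1 -314.6    2.4]
(434, 204) [125  97  67] [ 16 118 125] [ 613.9 -235.5   48.6]
(440, 283) [103  87  70] [ 15  82 103] [ 451.3 -249.1   50.8]
cover [(array([ 496.8, -246.8]), array([95.7, 72.1]), -83.5, array([439., 261.]))]
case [(array([ 496.8, -246.8]), array([95.7, 72.1]), -83.5, array([439., 261.])), (array([ 534.3, -239.3]), array([166.9, 125.5]), 6.5, array([437., 249.]))]
mat [(array([496.9, -13.5]), array([128.2, 128.1]), 80.2, array([325., 259.]))]
cheek []
```

View pics/z.png

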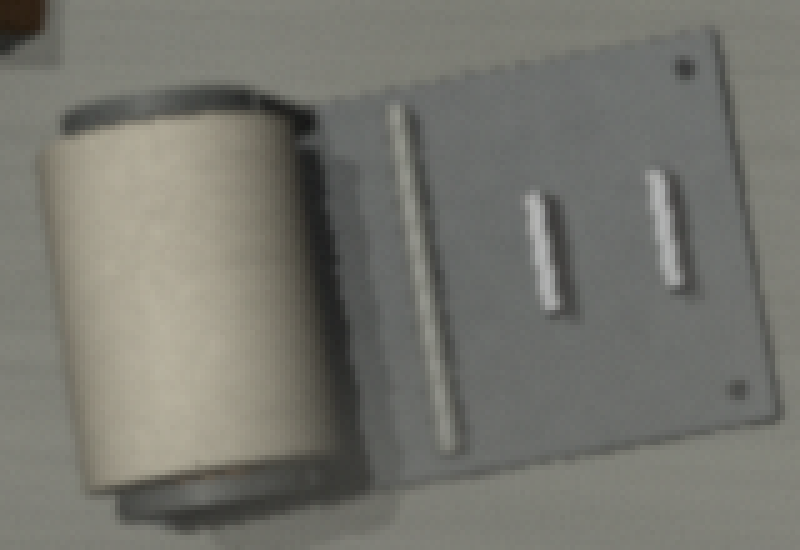

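View pics/z2.png

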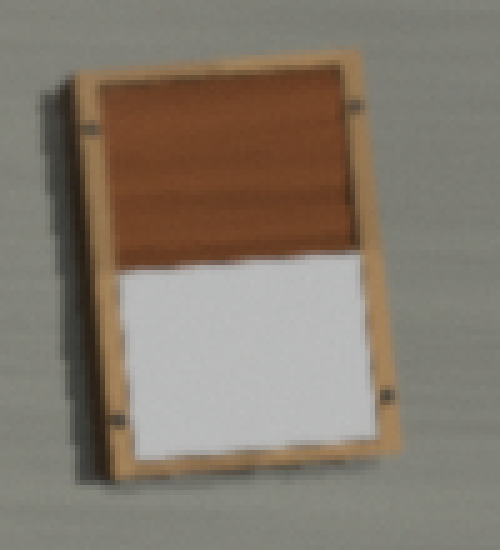

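```bash
python3 - <<'E'
from h import *
def z(pts,ox,oy,h):
    uv=(np.array(pts,float)/5)-.5+np.array([ox,oy]); return onplane("top",uv,h)[:,:2]*1000
def ang(a,b): return np.degrees(np.arctan2(*(b-a)[::-1])).round(1)
c=z([(76,75),(358,52),(400,452),(115,478)],390,190,.05)
print("case",c.round(1),c.mean(0).round(1),[np.linalg.norm(c[i]-c[i-1]).round(1) for i in range(4)],ang(c[3],c[0]),ang(c[2],c[1]))
c2=z([(119,271),(362,253),(379,440),(136,460)],390,190,.05)
print("cover",c2.round(1),c2.mean(0).round(1),[np.linalg.norm(c2[i]-c2[i-1]).round(1) for i in range(4)],ang(c2[3],c2[0]),ang(c2[2],c2[1]))
l=z([(534,192),(554,309)],60,190,.044); r=z([(657,171),(677,289)],60,190,.044)
print("cheeks",l.round(1),r.round(1),ang(l[1],l[0]),ang(r[1],r[0]),l.mean(0),r.mean(0),np.linalg.norm(l.mean(0)-r.mean(0)))
b=z([(716,28),(780,418)],60,190,.012); b2=z([(780,418),(372,490)],60,190,.012)
print("base edge",b.round(1),np.linalg.norm(b[0]-b[1]),ang(b[1],b[0]),ang(b2[0],b2[1])-90)
t=z([(685,68),(739,389)],60,190,.012);print("holes",t.round(1),ang(t[1],t[0]))
f=np.load("pics/side0.npz");p=f["p"];D=f["d"]
cv2.imwrite("pics/s1.png",cv2.resize(p[340:460,130:300,::-1],None,fx=4.5,fy=4.5,interpolation=0))
cv2.imwrite("pics/s2.png",cv2.resize(p[140:225,315:430,::-1],None,fx=6,fy=6,interpolation=0))
E
```

```text
case [[ 611.1 -174.4]
 [ 623.8 -291.9]
 [ 458.8 -310.5]
 [ 445.8 -192.7]] [ 534.9 -242.4] [np.float64(166.3), np.float64(118.2), np.float64(166.0), np.float64(118.4)] 6.3 6.4
cover [[ 530.5 -193.1]
 [ 540.3 -293.9]
 [ 463.6 -301.7]
 [ 453.3 -201.2]] [ 496.9 -247.5] [np.float64(77.7), np.float64(101.3), np.float64(77.1), np.float64(100.9)] 6.0 5.8
cheeks [[551.1 320.6]
 [502.3 309.8]] [[561.1 268.6]
 [512.1 258.1]] 12.4 12.1 [526.70969194 315.19432572] [536.6039677  263.30891676] 52.820378227160056
base edge [[626.2 252.9]
 [459.9 218.6]] 169.86037919316962 11.6 11.599999999999994
holes [[608.6 265.7]
 [471.7 236.7]] 11.9
```

View pics/s1.png

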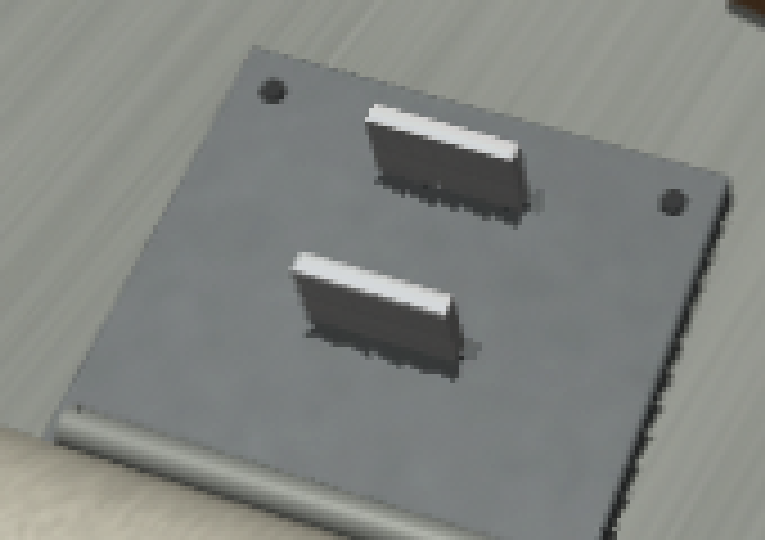

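View pics/s2.png

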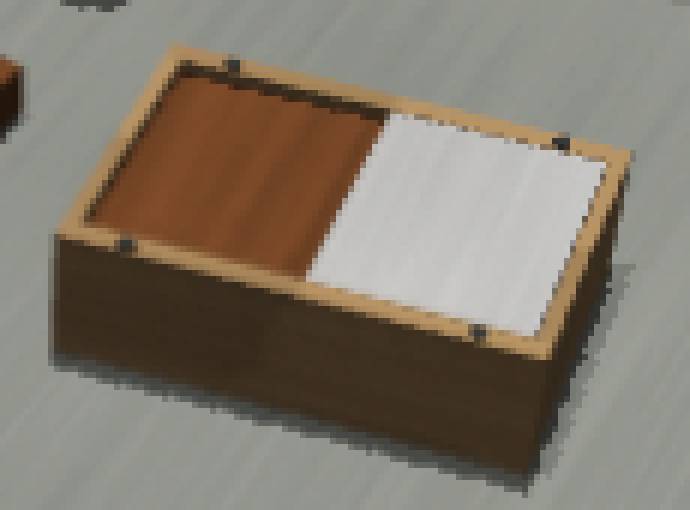

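```bash
python3 - <<'E'
from h import *
def z(pts,k,ox,oy,h):
    uv=(np.array(pts,float)/k)-.5+np.array([ox,oy]); return onplane("side",uv,h)[:,:2]*1000
c=z([(443,131),(373,281)],4.5,130,340,.044); print(c.round(1),c.mean(0).round(1))
c=z([(175,46),(632,152),(548,358),(57,235)],6,315,140,.05); print(c.round(1),c.mean(0).round(1))
c=z([(392,113),(606,165),(540,336),(305,281)],6,315,140,.05); print(c.round(1),c.mean(0).round(1))
f=np.load("pics/side0.npz");p=f["p"];hsv=cv2.cvtColor(p,cv2.COLOR_RGB2HSV)
m=np.zeros(p.shape[:2],bool);m[225:312,280:395]=1
print(rect(m&(hsv[...,1]>90),"side",.004))
print(depthpt("side",[(225,375),(213,408),(390,178),(345,170),(340,275)],f["d"]).round(4))
E
```

```text
[[537.  266.3]
 [526.4 317.7]] [531.7 292. ]
[[ 624.8 -289.5]
 [ 459.5 -309.5]
 [ 446.3 -191.7]
 [ 611.8 -171.9]] [ 535.6 -240.7]
[[ 540.9 -289.8]
 [ 464.8 -297.9]
 [ 452.4 -200.7]
 [ 529.9 -189.6]] [ 497.  -244.5]
[(array([496.6, -10.1]), array([129.3, 129.1]), 80.2, array([339., 270.]))]
[[ 0.5412  0.2704  0.0293]
 [ 0.5234  0.322   0.0372]
 [ 0.498  -0.2404  0.0481]
 [ 0.5904 -0.2248  0.0444]
 [ 0.4883  0.0042  0.0051]]
```

```bash
cat >> h.py <<'E'
def plan(x,y,z,phi):
    "target mm, phi deg of tool x axis; prints total shift in present tool axes, and turn"
    o=bot.get_obs();R=np.array(o["eef_rot"]);p=np.array(o["tcp_pos"])*1000
    d=R.T@(np.array([x,y,z])-p); ph=np.degrees(np.arctan2(R[1,0],R[0,0]))
    turn=-np.radians((phi-ph+180)%360-180)
    print("clock",o["clock"].__round__(2),"tcp",p.round(1),"phi",round(ph,2),"q",np.round(o["joint_positions"],2),"F",np.round(o["wrist_force"],1),"open",round(o["opening"]*1000,1))
    print("  shift in current tool axes",d.round(1),"turn",turn.round(3),"tilt",R[:2,2].round(4))
C=np.array([535.2,-241.5]);CT=6.4
def case(x,y):
    a=np.radians(CT);return C+np.array([[np.cos(a),-np.sin(a)],[np.sin(a),np.cos(a)]])@[x,y]
E
python3 -c "
from h import *
print(case(-45,0));plan(*case(-45,0),100,6.4)"
```

```text
[ 490.48044364 -246.51610195]
clock 0.1 tcp [ 254.5 -515.   238.5] phi 26.29 q [-1.22  0.38  0.08  1.27  0.    1.46] F [ 0.3  0.2 -0.2] open 85.4
  shift in current tool axes [ 330.5 -136.   138.8] turn 0.347 tilt [-0.0006  0.0017]
```

Call:
drive_tool(
  increments=[
    [41, -17, 17, 0],
    [41, -17, 17, 0],
    [41, -17, 17, 0],
    [41, -17, 17, 0],
    [41, -17, 17, 0],
    [41, -17, 17, 0],
    [41, -17, 17, 0],
    [41, -17, 17, 0],
  ],
  jaw=0,
  squeeze=40,
)

```text
clock: 0.9
tcp_pos: [0.4892, -0.2467, 0.1024]
eef_rot: [[0.897, 0.443, -0.0], [0.443, -0.897, 0.0], [-0.0, -0.0, -1.0]]
wrist_force: [0.6, -0.8, 0.1]
opening: 0.0003
```

```bash
python3 -c "
from h import *
plan(*case(-45,0),80,6.4)"
```

```text
clock 0.9 tcp [ 489.2 -246.7  102.4] phi 26.28 q [-0.58  0.4  -0.25  0.92 -0.    2.1 ] F [ 0.6 -0.8  0.1] open 0.3
  shift in current tool axes [ 1.2  0.5 22.4] turn 0.347 tilt [-0.0005  0.0001]
```

Call:
drive_tool(
  increments=[
    [0, 0, 12, 0.12],
    [0, 0, 12, 0.12],
    [0, 0, 10, 0.107],
    [0, 0, 4, 0],
    [0, 0, 2, 0],
    [0, 0, 2, 0],
    [0, 0, 0, 0],
    [0, 0, 0, 0],
  ],
)

```text
clock: 1.7
tcp_pos: [0.4887, -0.2487, 0.0617]
eef_rot: [[0.994, 0.112, 0.001], [0.112, -0.994, -0.001], [0.001, 0.001, -1.0]]
wrist_force: [-0.8, -0.7, -0.2]
opening: 0.0001
```

Call:
drive_tool(
  increments=[
    [0, 0, 1.5, 0],
    [0, 0, 0, 0],
    [0, 0, 1, 0],
    [0, 0, 0, 0],
    [0, 0, 1, 0],
    [0, 0, 0, 0],
    [0, 0, 0, 0],
    [0, 0, 0, 0],
  ],
)

```text
clock: 2.5
tcp_pos: [0.4887, -0.2484, 0.0581]
eef_rot: [[0.994, 0.112, 0.0], [0.112, -0.994, -0.0], [0.0, 0.0, -1.0]]
wrist_force: [-0.6, 0.5, 3.8]
opening: 0.0001
```

Contact, at 3.8 N. Pressing slightly more.

Call:
drive_tool(
  increments=[
    [0, 0, 0.5, 0],
    [0, 0, 0, 0],
    [0, 0, 0.5, 0],
    [0, 0, 0, 0],
    [0, 0, 0, 0],
    [0, 0, 0, 0],
    [0, 0, 0, 0],
    [0, 0, 0, 0],
  ],
)

```text
clock: 3.3
tcp_pos: [0.4893, -0.2484, 0.058]
eef_rot: [[0.994, 0.112, 0.002], [0.112, -0.994, -0.0], [0.002, 0.0, -1.0]]
wrist_force: [-0.8, 2.3, 9.1]
opening: 0.0003
```

Call:
drive_tool(
  increments=[
    [4, 0, 0.3, 0],
    [10, 0, 0, 0],
    [12, 0, 0, 0],
    [12, 0, 0, 0],
    [12, 0, 0, 0],
    [12, 0, 0, 0],
    [10, 0, 0, 0],
    [4, 0, 0, 0],
  ],
)

```text
clock: 4.1
tcp_pos: [0.5658, -0.2398, 0.058]
eef_rot: [[0.994, 0.112, 0.003], [0.112, -0.994, -0.001], [0.003, 0.001, -1.0]]
wrist_force: [-2.8, 1.2, 10.4]
opening: -0.0001
```

```bash
python3 -c "
from h import *
plan(*case(33,0),80,6.4)
p,d=bot.snapshot('top');cv2.imwrite('pics/t1.png',cv2.resize(p[180:310,370:500,::-1],None,fx=4,fy=4,interpolation=0))
p,d=bot.snapshot('side');cv2.imwrite('pics/s3.png',cv2.resize(p[110:240,290:450,::-1],None,fx=4,fy=4,interpolation=0))"
```

```text
clock 4.1 tcp [ 565.8 -239.8   58. ] phi 6.45 q [-0.5   0.56 -0.11  0.89  0.    2.52] F [-2.8  1.2 10.4] open -0.1
  shift in current tool axes [  2.4  -1.7 -22. ] turn 0.001 tilt [ 0.0027 -0.0006]
```

View pics/t1.png

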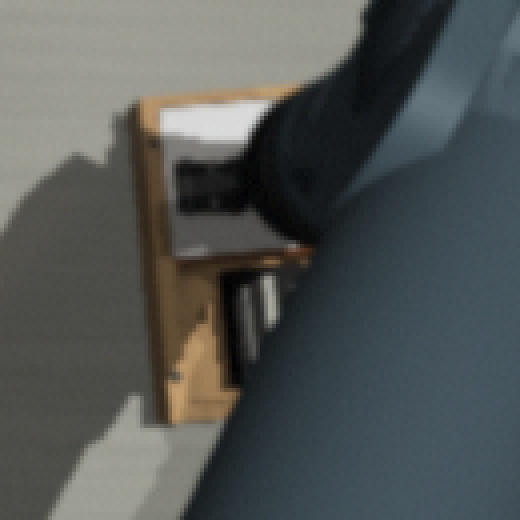

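View pics/s3.png

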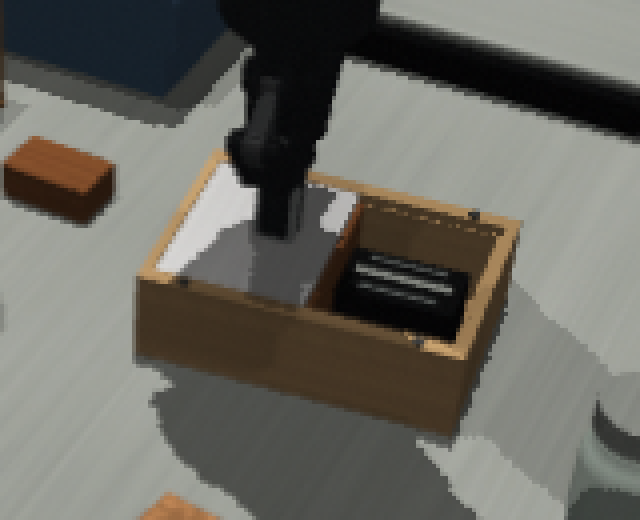

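Call:
drive_tool(
  increments=[
    [3, 0, 0, 0],
    [0, 0, 0, 0],
    [0, 0, -15, 0],
    [0, 0, -25, 0],
    [-20, 0, -10, 0],
    [-30, 0, 0, 0],
    [-30, 0, 0, 0],
    [0, 0, 0, 0],
  ],
  jaw=61,
)

```text
clock: 5.0
tcp_pos: [0.483, -0.2474, 0.1054]
eef_rot: [[0.994, 0.109, -0.005], [0.109, -0.994, 0.002], [-0.005, -0.003, -1.0]]
wrist_force: [0.6, -0.4, -1.1]
opening: 0.052
```

```bash
python3 -c "
from h import *
print(case(-39,0));plan(*case(-39,0),50,6.4)
p,d=bot.snapshot('top');cv2.imwrite('pics/t2.png',cv2.resize(p[180:310,370:500,::-1],None,fx=4,fy=4,interpolation=0))
p,d=bot.snapshot('side');cv2.imwrite('pics/s4.png',cv2.resize(p[130:230,310:430,::-1],None,fx=6,fy=6,interpolation=0))
np.savez('pics/s4.npz',p=p,d=d)
uv=np.array([(357,268),(452,298)])/4-.5+[290,110]
print(onplane('side',uv,.042)*1000)"
```

```text
[ 496.44305115 -245.84728836]
clock 5.0 tcp [ 483.  -247.4  105.4] phi 6.28 q [-0.59  0.39 -0.25  0.93 -0.    2.44] F [ 0.6 -0.4 -1.1] open 52.0
  shift in current tool axes [13.7  0.1 55.3] turn -0.002 tilt [-0.005   0.0025]
[[ 522.21556681 -241.40137007   42.        ]
 [ 471.04878251 -242.09649029   42.        ]]
```

View pics/s4.png

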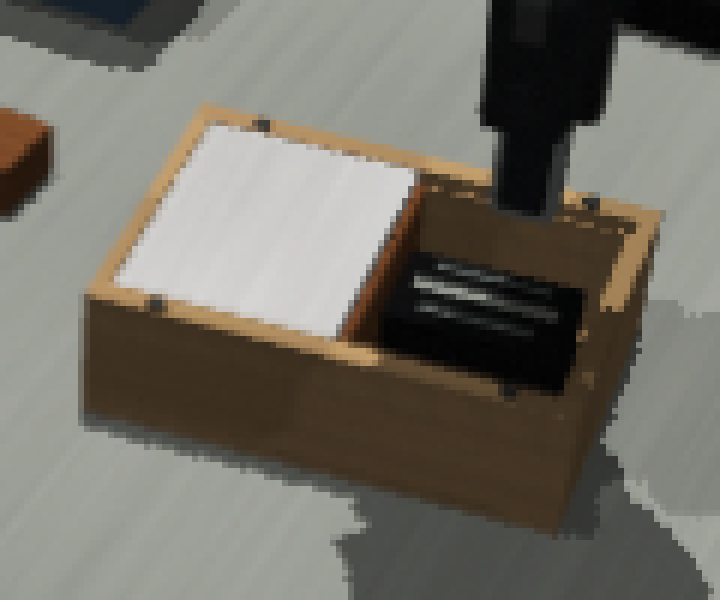

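View pics/t2.png

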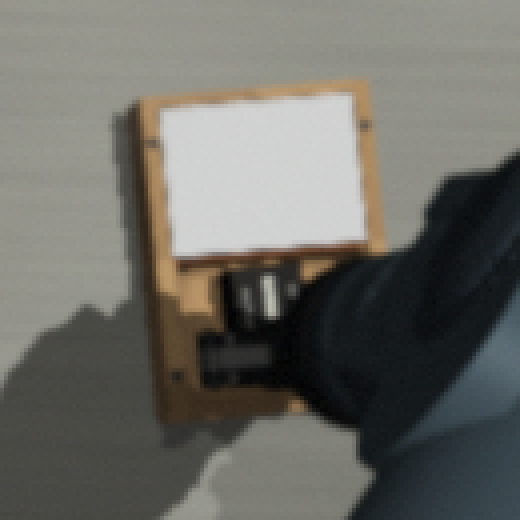

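```bash
python3 -c "
from h import *
f=np.load('pics/s4.npz');p=f['p']
for nm,pts in dict(strip=[(415,282),(558,316)],g1=[(435,261),(553,287)],g2=[(415,307),(532,334)]).items():
  c=onplane('side',np.array(pts)/6-.5+[310,130],.042)*1000
  print(nm,c.round(1),c.mean(0).round(1),np.degrees(np.arctan2(*(c[0]-c[1])[1::-1])))
m=np.zeros(p.shape[:2],bool);m[165:190,370:408]=1
m&=(p.min(2)>75); print(rect(m,'side',.042))
cv2.imwrite('pics/s5.png',cv2.resize(p[165:200,370:412,::-1],None,fx=18,fy=16,interpolation=0))
"
```

```text
strip [[ 522.4 -241.3   42. ]
 [ 473.2 -247.6   42. ]] [ 497.8 -244.5   42. ] 7.319343450183119
g1 [[ 520.9 -255.4   42. ]
 [ 480.3 -261.7   42. ]] [ 500.6 -258.6   42. ] 8.68373863933683
g2 [[ 517.1 -228.7   42. ]
 [ 477.3 -234.4   42. ]] [ 497.2 -231.5   42. ] 8.089383482951494
[]
```

View pics/s5.png

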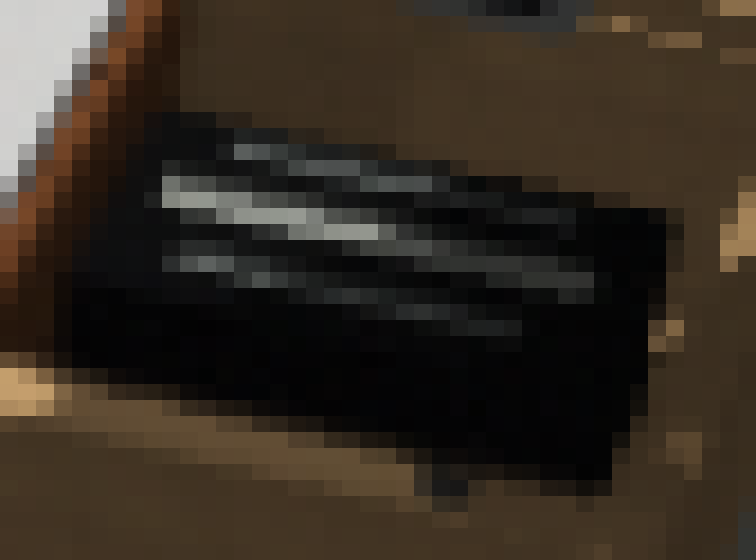

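```bash
python3 -c "
from h import *
plan(497.5,-245.3,19,7.2)"
```

```text
clock 5.1 tcp [ 486.9 -248.3  106.2] phi 6.36 q [-0.59  0.4  -0.25  0.93  0.    2.44] F [ 0.5 -0.5 -0.1] open 52.3
  shift in current tool axes [10.9 -1.7 87.2] turn -0.015 tilt [-0.0005  0.0007]
```

Call:
drive_tool(
  increments=[
    [11, -1.5, 10, -0.015],
    [0, 0, 20, 0],
    [0, 0, 20, 0],
    [0, 0, 10, 0],
    [0, 0, 8, 0],
    [0, 0, 7, 0],
    [0, 0, 0, 0],
    [0, 0, 0, 0],
  ],
)

```text
clock: 5.9
tcp_pos: [0.4987, -0.246, 0.0319]
eef_rot: [[0.992, 0.127, 0.001], [0.127, -0.992, -0.0], [0.001, 0.001, -1.0]]
wrist_force: [-0.2, 0.2, 0.7]
opening: 0.0521
```

```bash
python3 -c "
from h import *
plan(497.5,-245.3,19,7.2)
p,d=bot.snapshot('side');cv2.imwrite('pics/s6.png',cv2.resize(p[130:230,310:430,::-1],None,fx=6,fy=6,interpolation=0))
"
```

```text
clock 5.9 tcp [ 498.7 -246.    31.9] phi 7.27 q [-0.57  0.49 -0.32  0.76 -0.    2.44] F [-0.2  0.2  0.7] open 52.1
  shift in current tool axes [-1.1 -0.8 12.9] turn 0.001 tilt [ 0.0007 -0.0004]
```

View pics/s6.png

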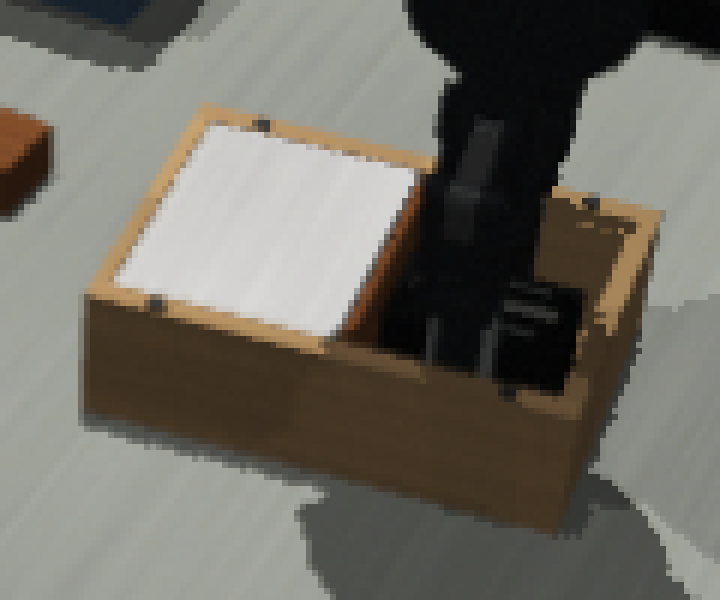

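Call:
drive_tool(
  increments=[
    [-1, -0.7, 4, 0],
    [0, 0, 5, 0],
    [0, 0, 4, 0],
    [0, 0, 0, 0],
    [0, 0, 0, 0],
    [0, 0, 0, 0],
    [0, 0, 0, 0],
    [0, 0, 0, 0],
  ],
)

```text
clock: 6.75
tcp_pos: [0.4973, -0.2453, 0.0187]
eef_rot: [[0.992, 0.126, 0.0], [0.126, -0.992, -0.0], [0.0, 0.0, -1.0]]
wrist_force: [0.6, 0.1, 1.3]
opening: 0.052
```

Call:
drive_tool(
  increments=[
    [0, 0, 0, 0],
    [0, 0, 0, 0],
    [0, 0, 0, 0],
    [0, 0, 0, 0],
    [0, 0, 0, 0],
    [0, 0, 0, 0],
    [0, 0, 0, 0],
    [0, 0, 0, 0],
  ],
  jaw=0,
  squeeze=35,
)

```text
clock: 7.55
tcp_pos: [0.4975, -0.2454, 0.0188]
eef_rot: [[0.992, 0.126, 0.001], [0.126, -0.992, -0.0], [0.0, 0.001, -1.0]]
wrist_force: [-0.3, 0.0, 4.4]
opening: 0.0374
```

Call:
drive_tool(
  increments=[
    [0, 0, -3, 0],
    [0, 0, -6, 0],
    [0, 0, -12, 0],
    [0, 0, -15, 0],
    [0, 0, -20, 0],
    [0, 0, -20, 0],
    [0, 0, 0, 0],
    [0, 0, 0, 0],
  ],
)

```text
clock: 8.35
tcp_pos: [0.4976, -0.2454, 0.095]
eef_rot: [[0.992, 0.126, 0.001], [0.126, -0.992, -0.001], [0.001, 0.001, -1.0]]
wrist_force: [0.9, 0.7, -2.3]
opening: 0.0376
```

```bash
python3 -c "
from h import *
plan(496.7,-12,95,11.9)
p,d=bot.snapshot('side');cv2.imwrite('pics/s7.png',cv2.resize(p[100:230,310:430,::-1],None,fx=4,fy=4,interpolation=0))
"
```

```text
clock 8.35 tcp [ 497.6 -245.4   95. ] phi 7.26 q [-0.57  0.42 -0.24  0.91 -0.    2.44] F [ 0.9  0.7 -2.3] open 37.6
  shift in current tool axes [ 2.860e+01 -2.317e+02 -2.000e-01] turn -0.081 tilt [ 0.0012 -0.0008]
```

View pics/s7.png

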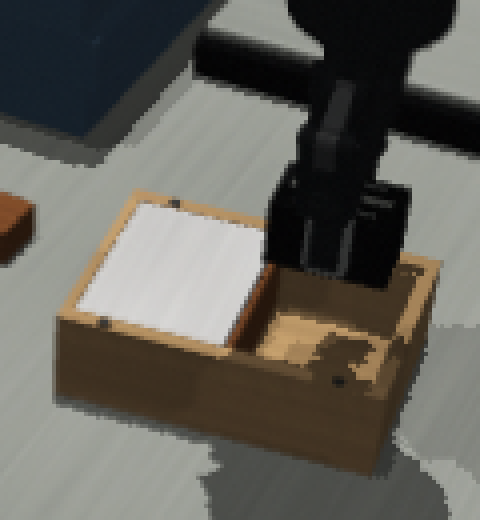

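Call:
drive_tool(
  increments=[
    [1, -12, 0, 0],
    [4, -30, 0, 0],
    [5, -42, 0, 0],
    [6, -45, 0, 0],
    [5, -42, 0, 0],
    [4.5, -34, 0, 0],
    [3, -20, 0, -0.04],
    [0, -6.5, 0, -0.041],
  ],
)

```text
clock: 9.2
tcp_pos: [0.4943, -0.0091, 0.0934]
eef_rot: [[0.977, 0.212, -0.003], [0.212, -0.977, 0.001], [-0.002, -0.002, -1.0]]
wrist_force: [-1.0, -0.9, -1.7]
opening: 0.0378
```

Call:
drive_tool(
  increments=[
    [0, 0, 10, 0],
    [0, 0, 20, 0],
    [0, 0, 20, 0],
    [0, 0, 12, 0],
    [0, 0, 6, 0],
    [0, 0, 3, 0],
    [0, 0, 2, 0],
    [0, 0, 0, 0],
  ],
)

```text
clock: 10.0
tcp_pos: [0.4964, -0.0122, 0.0218]
eef_rot: [[0.979, 0.206, 0.001], [0.206, -0.979, -0.0], [0.001, 0.0, -1.0]]
wrist_force: [0.4, 0.0, -2.0]
opening: 0.0379
```

Call:
drive_tool(
  increments=[
    [0, 0, 2, 0],
    [0, 0, 1.5, 0],
    [0, 0, 1, 0],
    [0, 0, 0.5, 0],
    [0, 0, 0, 0],
    [0, 0, 0, 0],
    [0, 0, 0, 0],
    [0, 0, 0, 0],
  ],
)

```text
clock: 10.8
tcp_pos: [0.496, -0.012, 0.0168]
eef_rot: [[0.978, 0.206, 0.0], [0.206, -0.978, -0.0], [0.0, 0.0, -1.0]]
wrist_force: [-1.9, 0.6, 5.2]
opening: 0.0376
```

Call:
drive_tool(
  increments=[
    [0, 0, 0, 0],
    [0, 0, 0, 0],
    [0, 0, 0, 0],
    [0, 0, 0, 0],
    [0, 0, 0, 0],
    [0, 0, -5, 0],
    [0, 0, -15, 0],
    [0, 0, -20, 0],
  ],
  jaw=100,
)

```text
clock: 11.6
tcp_pos: [0.4949, -0.0119, 0.0564]
eef_rot: [[0.978, 0.206, -0.002], [0.206, -0.979, 0.0], [-0.002, -0.001, -1.0]]
wrist_force: [0.7, -0.1, -0.6]
opening: 0.0854
```

Call:
drive_tool(
  increments=[
    [0, 0, -25, 0],
    [0, 0, -20, 0],
    [-40, -20, 0, 0],
    [-50, 0, 0, 0],
    [-40, 0, 0, -0.14],
    [0, 0, 0, -0.14],
    [0, 0, 0, -0.14],
    [0, 0, 0, -0.14],
  ],
)

```text
clock: 12.4
tcp_pos: [0.3644, -0.0193, 0.102]
eef_rot: [[0.716, 0.698, 0.001], [0.698, -0.716, -0.0], [0.0, 0.001, -1.0]]
wrist_force: [0.8, -0.5, -0.3]
opening: 0.0853
```

```bash
python3 -c "
from h import *
plan(496.7,-12,95,101.9)
for n in ('top','side'):
  p,d=bot.snapshot(n);np.savez(f'pics/m_{n}.npz',p=p,d=d)
  a=p[200:320,270:400] if n=='top' else p[210:330,270:410]
  cv2.imwrite(f'pics/m_{n}.png',cv2.resize(a[:,:,::-1],None,fx=5,fy=5,interpolation=0))
"
```

```text
clock 12.4 tcp [364.4 -19.3 102. ] phi 44.3 q [-0.23  0.06 -0.7   0.8  -0.    2.14] F [ 0.8 -0.5 -0.3] open 85.3
  shift in current tool axes [99.8 87.1  7.1] turn -1.005 tilt [ 0.0009 -0.0003]
```

View pics/m_top.png

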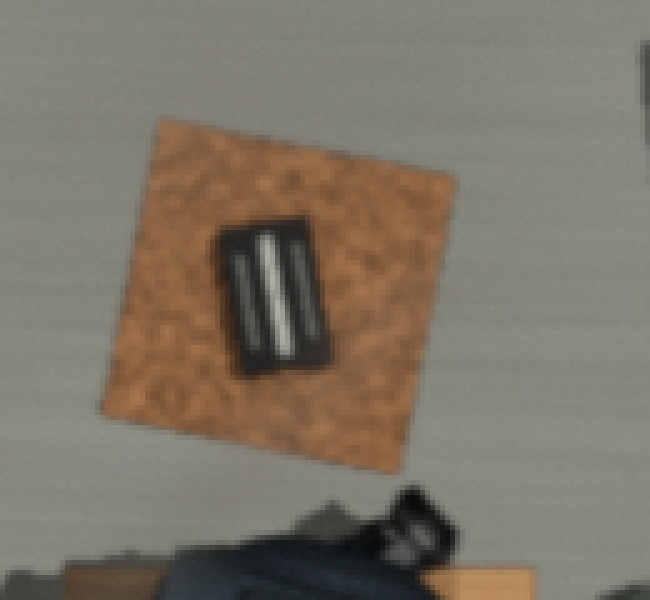

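View pics/m_side.png

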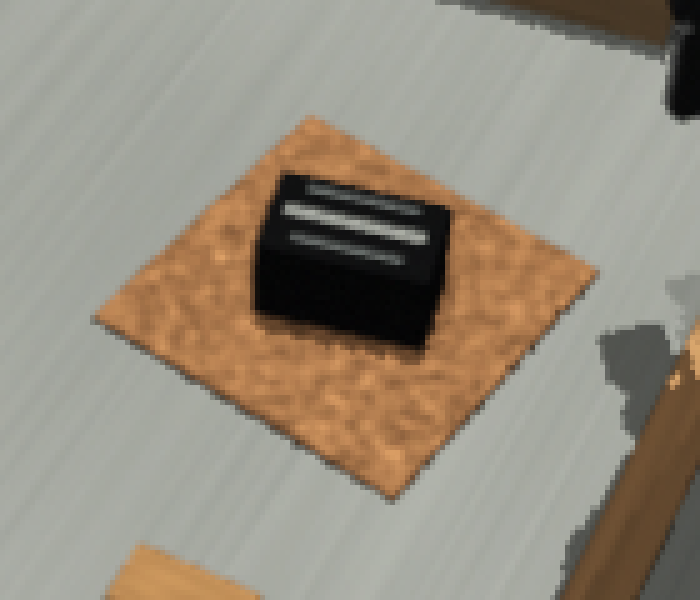

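```bash
python3 -c "
from h import *
def go(n,pts,o):
  c=onplane(n,np.array(pts)/5-.5+o,.040)*1000
  print(n,c.mean(0).round(1),'len',np.linalg.norm(c[0]-c[1]).round(1),'ang',np.degrees(np.arctan2(*(c[0]-c[1])[1::-1])).round(1))
go('top',[(265,233),(287,358)],[270,200]); go('side',[(284,208),(429,239)],[270,210])
# top face outline corners top view
c=onplane('top',np.array([(220,229),(307,217),(332,362),(242,376)])/5-.5+[270,200],.04)*1000;print(c.mean(0).round(1))
"
```

```text
top [495.9 -12.1  40. ] len 52.4 ang 11.4
side [496.2 -11.   40. ] len 51.4 ang 12.1
[495.7 -11.8  40. ]
```

Call:
drive_tool(
  increments=[
    [20, 17, 0, -0.144],
    [20, 22, 0, -0.144],
    [0, 0, 0, -0.144],
    [0, 0, 0, -0.144],
    [0, 0, 0, -0.144],
    [0, 0, 0, -0.144],
    [0, 0, 0, -0.141],
    [0, 0, 0, 0],
  ],
)

```text
clock: 13.3
tcp_pos: [0.4205, -0.0152, 0.1016]
eef_rot: [[-0.198, 0.98, 0.0], [0.98, 0.198, -0.0], [-0.0, 0.0, -1.0]]
wrist_force: [0.3, -0.1, -0.6]
opening: 0.0853
```

```bash
python3 -c "
from h import *
plan(495.9,-11.9,18,101.8)"
```

```text
clock 13.3 tcp [420.5 -15.2 101.6] phi 101.41 q [-0.19  0.17 -0.58  0.82 -0.    1.18] F [ 0.3 -0.1 -0.6] open 85.3
  shift in current tool axes [-11.7  74.5  83.6] turn -0.007 tilt [ 0.0001 -0.0001]
```

Call:
drive_tool(
  increments=[
    [-6, 37, 0, -0.007],
    [-6, 37.5, 0, 0],
    [0, 0, 15, 0],
    [0, 0, 20, 0],
    [0, 0, 10, 0],
    [0, 0, 0, 0],
    [0, 0, 0, 0],
    [0, 0, 0, 0],
  ],
)

```text
clock: 14.1
tcp_pos: [0.4965, -0.0119, 0.0574]
eef_rot: [[-0.206, 0.978, 0.002], [0.978, 0.206, -0.0], [-0.001, 0.001, -1.0]]
wrist_force: [0.3, 0.3, -0.1]
opening: 0.0854
```

```bash
python3 -c "
from h import *
plan(495.9,-11.9,18,101.8)
p,d=bot.snapshot('side');cv2.imwrite('pics/s8.png',cv2.resize(p[180:330,270:410,::-1],None,fx=4,fy=4,interpolation=0))"
```

```text
clock 14.1 tcp [496.5 -11.9  57.4] phi 101.91 q [-0.15  0.36 -0.45  0.76 -0.    1.21] F [ 0.3  0.3 -0.1] open 85.4
  shift in current tool axes [ 0.2 -0.6 39.4] turn 0.002 tilt [ 0.0015 -0.0003]
```

View pics/s8.png

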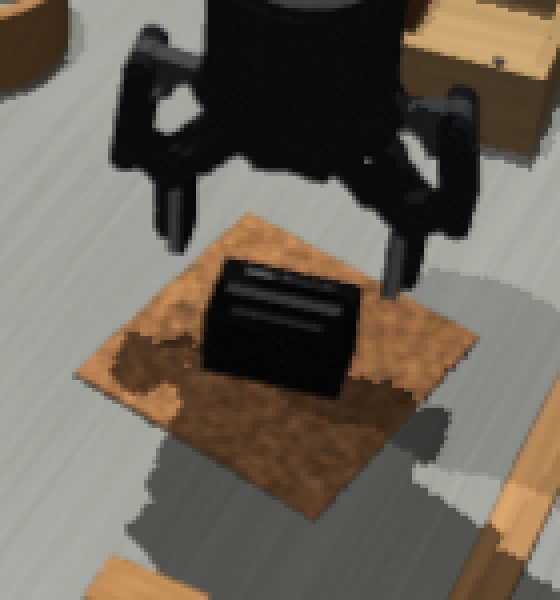

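Call:
drive_tool(
  increments=[
    [0, -0.5, 12, 0],
    [0, 0, 14, 0],
    [0, 0, 8, 0],
    [0, 0, 5, 0],
    [0, 0, 0, 0],
    [0, 0, 0, 0],
    [0, 0, 0, 0],
    [0, 0, 0, 0],
  ],
)

```text
clock: 14.95
tcp_pos: [0.4958, -0.012, 0.018]
eef_rot: [[-0.207, 0.978, 0.001], [0.978, 0.207, -0.0], [-0.0, 0.001, -1.0]]
wrist_force: [0.1, 0.8, 0.1]
opening: 0.0857
```

Call:
drive_tool(
  increments=[
    [0, 0, 0, 0],
    [0, 0, 0, 0],
    [0, 0, 0, 0],
    [0, 0, 0, 0],
    [0, 0, 0, 0],
    [0, 0, 0, 0],
    [0, 0, 0, 0],
    [0, 0, 0, 0],
  ],
  jaw=0,
  squeeze=35,
)

```text
clock: 15.75
tcp_pos: [0.4958, -0.0119, 0.0179]
eef_rot: [[-0.208, 0.978, 0.001], [0.978, 0.208, -0.0], [-0.0, 0.001, -1.0]]
wrist_force: [-0.3, 0.1, 5.3]
opening: 0.0613
```

Call:
drive_tool(
  increments=[
    [0, 0, -4, 0],
    [0, 0, -10, 0],
    [0, 0, -18, 0],
    [0, 0, -20, 0],
    [0, 0, -20, 0],
    [0, 0, -18, 0],
    [0, 0, 0, 0],
    [0, 0, 0, 0],
  ],
)

```text
clock: 16.55
tcp_pos: [0.4954, -0.0119, 0.1075]
eef_rot: [[-0.207, 0.978, 0.001], [0.978, 0.207, -0.0], [-0.0, 0.001, -1.0]]
wrist_force: [-0.4, -0.2, -2.3]
opening: 0.0613
```

```bash
python3 -c "
from h import *
plan(531.7,290,108,101.9)
p,d=bot.snapshot('side');cv2.imwrite('pics/s9.png',cv2.resize(p[150:330,250:430,::-1],None,fx=3,fy=3,interpolation=0))"
```

```text
clock 16.55 tcp [495.4 -11.9 107.5] phi 101.97 q [-0.15  0.3  -0.38  0.88 -0.    1.21] F [-0.4 -0.2 -2.3] open 61.3
  shift in current tool axes [287.8  98.1  -0.5] turn 0.001 tilt [ 0.0006 -0.0002]
```

View pics/s9.png

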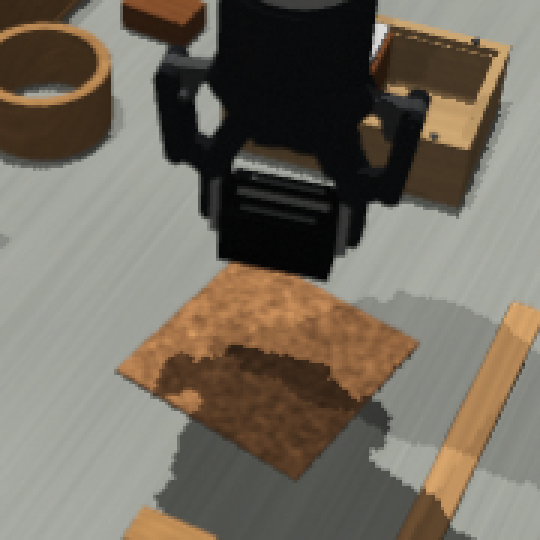

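Call:
drive_tool(
  increments=[
    [14, 5, 0, 0],
    [29, 10, 0, 0],
    [43, 15, 0, 0],
    [46, 16, 0, 0],
    [46, 16, 0, 0],
    [46, 15, 0, 0],
    [38, 13, 0, 0],
    [25.8, 8, 0, 0],
  ],
)

```text
clock: 17.4
tcp_pos: [0.5305, 0.2926, 0.1056]
eef_rot: [[-0.21, 0.978, -0.002], [0.978, 0.21, -0.0], [0.0, -0.002, -1.0]]
wrist_force: [0.2, -0.7, -0.4]
opening: 0.0617
```

Call:
drive_tool(
  increments=[
    [0, 0, 6, 0],
    [0, 0, 12, 0],
    [0, 0, 12, 0],
    [0, 0, 6, 0],
    [0, 0, 0, 0],
    [0, 0, 0, 0],
    [0, 0, 0, 0],
    [0, 0, 0, 0],
  ],
)

```text
clock: 18.2
tcp_pos: [0.5321, 0.29, 0.0722]
eef_rot: [[-0.207, 0.978, 0.001], [0.978, 0.207, 0.0], [0.0, 0.001, -1.0]]
wrist_force: [-0.6, -0.4, 0.7]
opening: 0.0613
```

```bash
python3 -c "
from h import *
plan(531.7,290,26,101.9)
for n in ('top','side'):
  p,d=bot.snapshot(n);np.savez(f'pics/b_{n}.npz',p=p,d=d)
  a=p[190:300,110:240] if n=='top' else p[310:470,120:300]
  cv2.imwrite(f'pics/b_{n}.png',cv2.resize(a[:,:,::-1],None,fx=4,fy=4,interpolation=0))"
```

```text
clock 18.2 tcp [532.1 290.   72.2] phi 101.96 q [ 0.39  0.53 -0.12  0.92 -0.    1.76] F [-0.6 -0.4  0.7] open 61.3
  shift in current tool axes [ 0.1 -0.5 46.2] turn 0.001 tilt [0.0013 0.0005]
```

View pics/b_top.png

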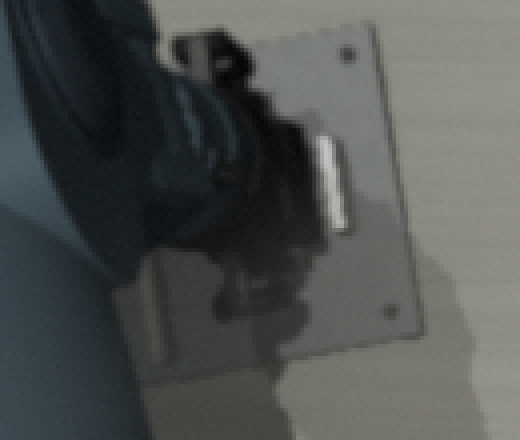

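View pics/b_side.png

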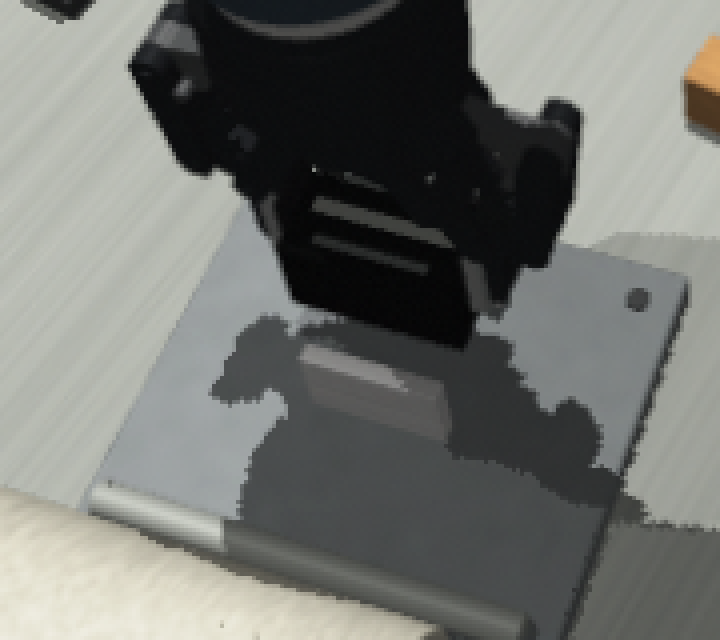

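```bash
python3 -c "
from h import *
c=onplane('side',np.array([(313,205),(452,241)])/4-.5+[120,310],.0943)*1000
print(c.round(1),c.mean(0).round(1),np.degrees(np.arctan2(*(c[0]-c[1])[1::-1])))
# front bottom edge of cassette
c=onplane('side',np.array([(292,300),(467,348)])/4-.5+[120,310],.0583)*1000
print(c.round(1),c.mean(0).round(1),np.degrees(np.arctan2(*(c[0]-c[1])[1::-1])))
# right cheek in top now, and re-measure cheek ends in both first images
a=np.radians(11.9);ey=np.array([-np.sin(a),np.cos(a)]);ex=np.array([np.cos(a),np.sin(a)])
for q in [(532.1,290),(531.7,289.3),(531.7,292),c.mean(0)[:2]]: print(np.dot(q,ex).round(1),np.dot(q,ey).round(1))
"
```

```text
[[556.2 297.3  94.3]
 [509.  286.4  94.3]] [532.6 291.9  94.3] 12.949292185168545
[[558.5 315.   58.3]
 [497.5 301.3  58.3]] [528.  308.2  58.3] 12.663892025582994
580.5 174.0
579.9 173.4
580.5 176.1
580.2 192.7
```

Call:
drive_tool(
  increments=[
    [0, 0, 6, 0],
    [0, 0, 6, 0],
    [0, 0, 4, 0],
    [0, 0, 3, 0],
    [0, 0, 3, 0],
    [0, 0, 0, 0],
    [0, 0, 0, 0],
    [0, 0, 0, 0],
  ],
)

```text
clock: 19.1
tcp_pos: [0.5317, 0.29, 0.0497]
eef_rot: [[-0.207, 0.978, 0.0], [0.978, 0.207, 0.0], [-0.0, 0.0, -1.0]]
wrist_force: [0.0, -0.3, -1.3]
opening: 0.0612
```

```bash
python3 -c "
from h import *
plan(531.7,290,26,101.9)
for n in ('side',):
  p,d=bot.snapshot(n)
  a=p[340:450,160:270]
  cv2.imwrite(f'pics/b2_{n}.png',cv2.resize(a[:,:,::-1],None,fx=6,fy=6,interpolation=0)[:,:])"
```

```text
clock 19.1 tcp [531.7 290.   49.7] phi 101.98 q [ 0.39  0.56 -0.15  0.87 -0.    1.76] F [ 0.  -0.3 -1.3] open 61.2
  shift in current tool axes [-0.  -0.  23.7] turn 0.001 tilt [0.0004 0.0001]
```

View pics/b2_side.png

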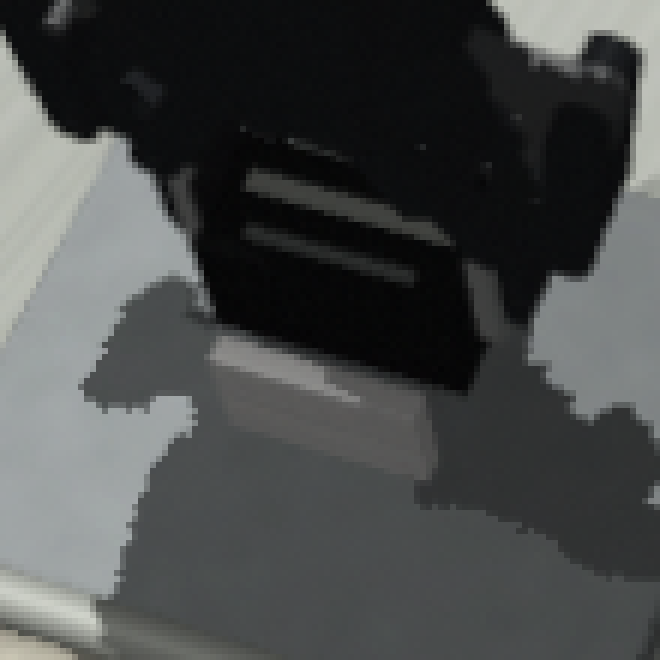

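Call:
drive_tool(
  increments=[
    [0, 0, 5, 0],
    [0, 0, 6, 0],
    [0, 0, 5, 0],
    [0, 0, 3, 0],
    [0, 0, 2, 0],
    [0, 0, 0.5, 0],
    [0, 0, 0, 0],
    [0, 0, 0, 0],
  ],
)

```text
clock: 19.95
tcp_pos: [0.5317, 0.29, 0.0282]
eef_rot: [[-0.207, 0.978, 0.0], [0.978, 0.207, 0.0], [-0.0, 0.0, -1.0]]
wrist_force: [0.2, -0.2, -0.6]
opening: 0.0617
```

Call:
drive_tool(
  increments=[
    [0, 0, 1, 0],
    [0, 0, 0.5, 0],
    [0, 0, 0.5, 0],
    [0, 0, 0.3, 0],
    [0, 0, 0, 0],
    [0, 0, 0, 0],
    [0, 0, 0, 0],
    [0, 0, 0, 0],
  ],
)

```text
clock: 20.75
tcp_pos: [0.5315, 0.29, 0.026]
eef_rot: [[-0.207, 0.978, 0.0], [0.978, 0.207, -0.0], [-0.0, 0.0, -1.0]]
wrist_force: [-2.3, -1.1, 4.5]
opening: 0.0613
```

Contact with the bay floor at the predicted height (26 mm). Releasing.

Call:
drive_tool(
  increments=[
    [0, 0, 0, 0],
    [0, 0, 0, 0],
    [0, 0, 0, 0],
    [0, 0, 0, 0],
    [0, 0, 0, 0],
    [0, 0, -5, 0],
    [0, 0, -15, 0],
    [0, 0, -20, 0],
  ],
  jaw=100,
)

```text
clock: 21.55
tcp_pos: [0.5306, 0.2896, 0.0654]
eef_rot: [[-0.207, 0.978, -0.002], [0.978, 0.207, -0.001], [-0.001, -0.002, -1.0]]
wrist_force: [0.6, -0.2, 0.5]
opening: 0.0856
```

Call:
drive_tool(
  increments=[
    [0, 0, -20, 0],
    [0, 0, -20, 0],
    [-20, 0, -10, 0],
    [-40, 0, 0, 0],
    [-45, 0, 0, 0],
    [-45, 0, 0, 0],
    [-45, 0, 0, 0],
    [-40, 0, 0, 0],
  ],
)

```text
clock: 22.35
tcp_pos: [0.5807, 0.058, 0.1163]
eef_rot: [[-0.207, 0.978, 0.001], [0.978, 0.207, -0.0], [-0.0, 0.001, -1.0]]
wrist_force: [0.4, 0.7, -0.4]
opening: 0.0854
```

```bash
python3 -c "
from h import *
plan(*case(45,0),100,101.9)
for n in ('top','side'):
  p,d=bot.snapshot(n);np.savez(f'pics/c_{n}.npz',p=p,d=d)
  a=p[190:300,110:240] if n=='top' else p[340:450,140:290]
  cv2.imwrite(f'pics/c_{n}.png',cv2.resize(a[:,:,::-1],None,fx=5,fy=5,interpolation=0))"
```

```text
clock 22.35 tcp [580.7  58.  116.3] phi 101.95 q [-0.01  0.46 -0.13  0.99 -0.    1.35] F [ 0.4  0.7 -0.4] open 85.4
  shift in current tool axes [-288.   -61.7   16.4] turn 0.001 tilt [ 0.0009 -0.0003]
```

View pics/c_top.png

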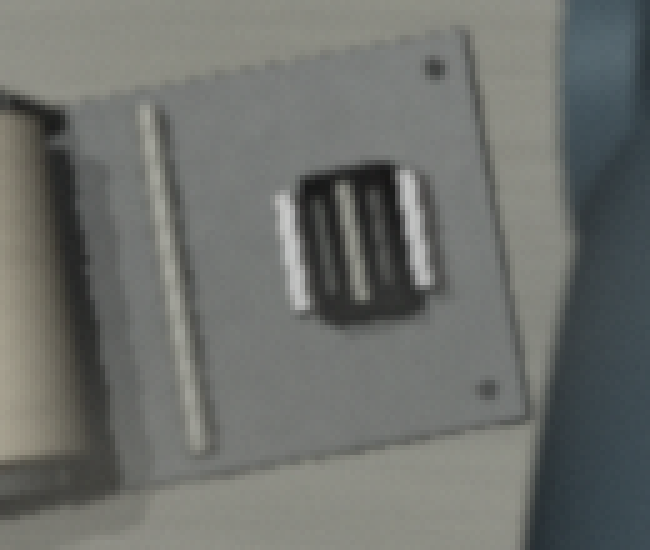

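View pics/c_side.png

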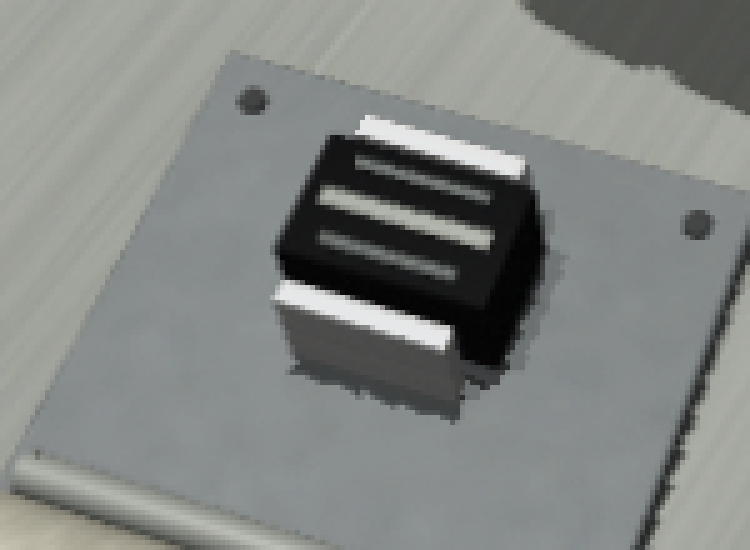

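Call:
drive_tool(
  increments=[
    [-20, -4, 0, 0],
    [-36, -8, 0, 0],
    [-44, -9, 0, 0],
    [-45, -10, 0, 0],
    [-45, -10, 0, 0],
    [-45, -9, 4, 0],
    [-35, -8, 6, 0],
    [-18, -4, 6, 0.096],
  ],
  jaw=0,
)

```text
clock: 23.25
tcp_pos: [0.5796, -0.2374, 0.1001]
eef_rot: [[-0.108, 0.994, 0.001], [0.994, 0.108, -0.001], [-0.001, 0.001, -1.0]]
wrist_force: [0.5, -0.1, 0.7]
opening: -0.0001
```

```bash
python3 -c "
from h import *
def go(n,pts,o,z):
  c=onplane(n,np.array(pts,float)/5-.5+o,z)*1000
  return c.mean(0)[:2],np.degrees(np.arctan2(*(c[0]-c[1])[1::-1])).round(1)
for n,o,s,l,r in [('top',[110,190],[(343,182),(361,300)],[(284,192),(304,309)],[(406,171),(428,289)]),('side',[140,340],[(318,195),(493,240)],[(277,292),(450,337)],[(362,125),(523,167)])]:
  s=go(n,s,o,.048);l=go(n,l,o,.044);r=go(n,r,o,.044);b=(l[0]+r[0])/2;a=np.radians(11.9)
  d=s[0]-b;print(n,s,l,r,b.round(1),'along',d@[np.cos(a),np.sin(a)],'across',d@[-np.sin(a),np.cos(a)])
plan(*case(44,0),59,96.4)"
```

```text
top (array([531.06463521, 289.67445398]), np.float64(11.3)) (array([526.70969194, 315.19432572]), np.float64(12.4)) (array([536.60458809, 263.30993941]), np.float64(13.0)) [531.7 289.3] along -0.49268683749714104 across 0.5354222680553677
side (array([531.50961309, 291.12765702]), np.float64(13.4)) (array([526.38872288, 318.4168595 ]), np.float64(13.7)) (array([537.02734351, 266.39544935]), np.float64(12.8)) [531.7 292.4] along -0.4577873686225486 across -1.210106148565091
clock 23.25 tcp [ 579.6 -237.4  100.1] phi 96.19 q [-0.49  0.55 -0.02  1.   -0.    0.97] F [ 0.5 -0.1  0.7] open -0.1
  shift in current tool axes [ 0.9 -0.7 41.1] turn -0.004 tilt [ 0.0013 -0.0012]
```

Both views put the cassette within about 1 mm of the bay centre. Next I press the cover.

Call:
drive_tool(
  increments=[
    [0, 0, 15, 0],
    [0, 0, 15, 0],
    [0, 0, 7, 0],
    [0, 0, 3, 0],
    [0, 0, 1.5, 0],
    [0, 0, 0, 0],
    [0, 0, 0, 0],
    [0, 0, 0, 0],
  ],
)

```text
clock: 24.05
tcp_pos: [0.5798, -0.2346, 0.0589]
eef_rot: [[-0.113, 0.994, 0.001], [0.994, 0.113, -0.001], [-0.001, 0.001, -1.0]]
wrist_force: [-0.0, -0.2, -0.5]
opening: 0.0002
```

Call:
drive_tool(
  increments=[
    [0, 0, 0.7, 0],
    [0, 0, 0.5, 0],
    [0, 0, 0.5, 0],
    [0, 0, 0, 0],
    [0, 0, 0, 0],
    [0, 0, 0, 0],
    [0, 0, 0, 0],
    [0, 0, 0, 0],
  ],
)

```text
clock: 24.85
tcp_pos: [0.5798, -0.2347, 0.058]
eef_rot: [[-0.113, 0.994, 0.001], [0.994, 0.113, -0.001], [-0.001, 0.001, -1.0]]
wrist_force: [-2.5, 1.0, 8.2]
opening: -0.0
```

Call:
drive_tool(
  increments=[
    [0, -4, 0.3, 0],
    [0, -10, 0, 0],
    [0, -12, 0, 0],
    [0, -12, 0, 0],
    [0, -12, 0, 0],
    [0, -12, 0, 0],
    [0, -11, 0, 0],
    [0, -5, 0, 0],
  ],
)

```text
clock: 25.65
tcp_pos: [0.5029, -0.2434, 0.058]
eef_rot: [[-0.113, 0.994, 0.004], [0.994, 0.113, -0.0], [-0.001, 0.004, -1.0]]
wrist_force: [1.1, 2.8, 6.5]
opening: 0.0
```

Call:
drive_tool(
  increments=[
    [0, -2, 0, 0],
    [0, -1, 0, 0],
    [0, 0, 0, 0],
    [0, 0, -10, 0],
    [0, 0, -20, 0],
    [0, 0, -20, 0],
    [-30, 0, -20, 0],
    [-40, 0, -20, 0],
  ],
)

```text
clock: 26.45
tcp_pos: [0.5063, -0.3122, 0.1475]
eef_rot: [[-0.116, 0.993, -0.001], [0.993, 0.116, 0.001], [0.001, -0.001, -1.0]]
wrist_force: [1.4, -0.4, -0.4]
opening: 0.0002
```

Call:
drive_tool(
  increments=[
    [-40, -20, 0, 0],
    [-40, -30, 0, 0],
    [-40, -30, 0, 0],
    [-40, -30, 0, 0],
    [-30, -20, 0, 0],
    [0, 0, 0, 0],
    [0, 0, 0, 0],
    [0, 0, 0, 0],
  ],
)

```text
clock: 27.25
tcp_pos: [0.3993, -0.5156, 0.1463]
eef_rot: [[-0.114, 0.994, -0.0], [0.994, 0.114, 0.001], [0.001, -0.0, -1.0]]
wrist_force: [-0.3, -1.4, 0.2]
opening: 0.0002
```

```bash
python3 -c "
from h import *
plan(*case(45,0),100,101.9)
for n in ('top','side'):
  p,d=bot.snapshot(n);np.savez(f'pics/e_{n}.npz',p=p,d=d)
  cv2.imwrite(f'pics/e_{n}.png',p[:,:,::-1])
  m=np.zeros(p.shape[:2],bool)
  if n=='top': m[190:295,400:475]=1
  else: m[140:220,320:425]=1
  print(n,rect(m&(p.min(2)>150),n,.05))
  cv2.imwrite(f'pics/e2_{n}.png',cv2.resize((p[190:300,390:490] if n=='top' else p[140:225,315:430])[:,:,::-1],None,fx=5,fy=5,interpolation=0))
"
```

```text
clock 27.25 tcp [ 399.3 -515.6  146.3] phi 96.52 q [-1.01  0.57  0.15  1.15  0.    0.45] F [-0.3 -1.4  0.2] open 0.2
  shift in current tool axes [256.7 211.2  46.5] turn -0.094 tilt [-0.0003  0.0009]
top [(array([ 496.4, -246.8]), array([100.4,  76.7]), -83.7, array([439., 261.]))]
side [(array([530.6, -95.7]), array([41.4, 34.8]), -85.2, array([344., 214.])), (array([569.2, -87.7]), array([48.6, 25.1]), 88.1, array([326., 210.])), (array([ 418.8, -201.8]), array([121.8,  26.6]), -83.7, array([418., 204.])), (array([ 497.1, -244.4]), array([101. ,  76.7]), -83.6, array([391., 177.]))]
```

View pics/e2_top.png

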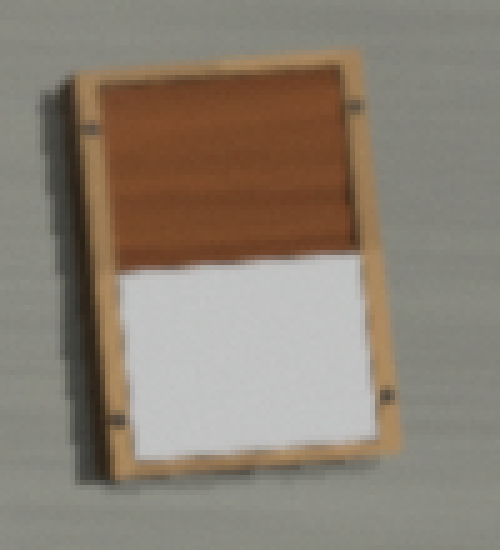

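View pics/e_side.png

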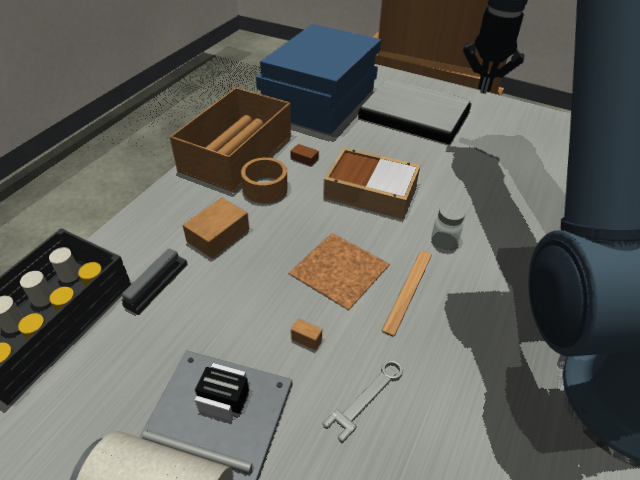

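View pics/e_top.png

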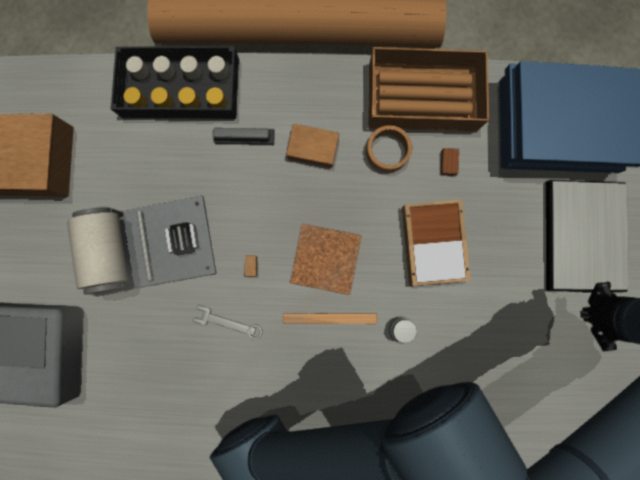

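The cover is flush against its end lip, the cassette is between the cheeks, and the bystanders haven't moved. The arm is clear of everything, so I'm handing in.

```bash
python3 -c "
from workcell import bot
print(bot.job_done())"
```

```text
the job is handed in; nothing more can be done
None
```

I opened the case, put the cassette upright on the mat and let go. I then took it again by its ends, lowered it into the dispenser bay and released it, and slid the cover shut. The job was handed in at about 27 s; `job_done` gives no verdict.

**Last checks:**
- **Cassette:** about 0.5 mm off centre along the bay in both views. Across the bay, the top view gives +0.5 mm and the side view −1.2 mm. It met the bay floor at the predicted height (TCP at 26 mm) and both views show it standing upright. The angles read from the pictures put it within about 2° of the bay's direction.
- **Cover:** its centre is at (496.4, −246.8) mm in the top view, against an expected shut position of (496.4, −245.8). There is no visible gap at the end lip.
- **Other things:** the bystanders look unmoved in both pictures, though I did not measure them. The arm stands clear of everything, with only noise on the wrist force.

**Disagreement:** the two cameras differ by about 1–3 mm in y across the scene. I used values between the two. No check failed.

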